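# Shift the bench gearbox into third

## Task

The gear lever of the small bench gearbox stands in the left-hand channel of its H-shaped gate. Put the gearbox into third gear by pushing the lever's knob with the outside of the fingers: to the middle of the gate, across to the right-hand channel, then forward, away from the robot, fully home into the slot marked with three dots. Only push it, do not grip the knob or take it between the fingers, do not force it hard against the gate, and leave the loose things around the gearbox where they stand.

Things in the scene. Friction and masses are not known exactly. Their poses are not given: they have to be found in the camera images.
- gearbox: Bench gearbox fixed to the table: foot plate 150 x 136 mm, grey housing 116 x 112 mm, gate plate on top at 70 mm height, round motor out to x = 126 mm (top at 72 mm), output stub out to y = -79 mm. Origin: centre of its underside; x forward (away from the robot), y left, z up; its yaw varies.
- gate (a point): Centre of the H-shaped gate, on the top face of the gate plate; axes as the gearbox. Slot 15 mm wide: two channels along x, 55 mm long, at y = +20 mm (left) and y = -20 mm (right), joined by a cross channel along y at x = 0; the inner corners are rounded by 4 mm. Slot ends are marked by dots: left forward 1, left rear 2, right forward 3, right rear 4.
- knob (a point): Centre of the lever's black round knob, 35 mm across, 37 mm high, on a steel lever 9 mm thick; z along the lever. The lever tips about a pivot at (0, 0, 12 mm) of the gearbox, 135 mm from here: knob 147 mm high upright, about 131 mm high and 43 to 48 mm off in x and y at a slot's end. Friction (2 to 3 N at the knob) keeps it where it is left; no spring. Play in the channels: about 6 mm here.
- across (a joint): Tilt of the lever to the side, rad: about -0.35 in the left channel, 0 upright, +0.35 in the right channel (range -0.36 to 0.36; -0.36 to -0.31 and 0.31 to 0.36 are within the play of the channels). Grows to the right (-y of the gearbox).
- along (a joint): Tilt of the lever forward, rad: -0.35 at the rear end of a channel, 0 in line with the cross channel, +0.35 fully forward. Grows to +x of the gearbox. At the start anywhere along the left channel. The lever passes through the cross channel while this is within about 0.05 of 0.
- flux_bottle: Loose amber bottle, 45 mm across, 84 mm high, on the robot's side of the gearbox; origin at the centre of its underside. Bystander.
- brass_gauge: Loose brass block 18 x 34 x 14 mm on the robot's side of the gearbox; origin at the centre of its underside. Bystander.
- vial: Loose small vial, 23 mm across, 51 mm high, on the robot's side of the gearbox; origin at the centre of its underside. Bystander.
- petri_dish: Loose shallow clear dish, 66 mm across, 13 mm high, left of the gearbox; origin at the centre of its underside. Bystander.

How it is judged (in metres and radians):
On the way:
1. the lever is across in the right-hand channel, in line with the cross channel (value of joint across above 0.29 rad and value of joint along between -0.15 and 0.15 rad).
At the end, for the whole second after the job is handed in: The lever stands still in the right forward slot (across above 0.28 rad) and fully home (along above 0.30 of 0.35 rad), and no loose bystander has moved more than 20 mm (value of joint across above 0.28 rad and value of joint along above 0.3 rad and velocity of joint along between -0.05 and 0.05 rad/s and distance of each of flux_bottle, brass_gauge, vial, petri_dish from where it was at the start of the episode below 0.02 m); the robot touches nothing.
It fails at once if a loose thing (bottle, brass block, vial or dish) is moved more than 20 mm or tipped (distance of any of flux_bottle, brass_gauge, vial, petri_dish from where it was at the start of the episode above 0.02 m or angle between any of flux_bottle, brass_gauge, vial, petri_dish's own z axis and vertical above 0.3 rad).
It fails at once if the knob or the lever is taken between the fingers (horizontal distance between the grasp point and knob below 0.012 m and z of the grasp point in the frame of knob below 0.022 m).
It fails at once if the lever is forced with more than 45 N (contact force between the fingers and along above 45 N).
It also fails if it takes over 51 s, if anything falls off the work surface, if the arm or the gripper's body presses on something with over 40 N, if the wrist force passes 120 N, or if a joint passes its speed limit or range.

## Robot

A 6-joint arm with a two-finger parallel gripper is mounted at the origin on a cart in front of the work surface, level with it; the furniture and walls round the work are solid. World frame = base frame: x ahead of the robot, y to its left, z up, the work surface at z = 0. Lengths are in mm, angles in rad, forces in N, time in s.
With the tool pointing down it reaches from about 300 to 775 mm from the base axis. Payload 14.6 kg.
Tool frame: the origin (TCP) lies midway between the tips of the shut fingers; the grasp point (between the pads) lies 19 mm behind it; z points along the fingers, y is the line along which they close (so a half turn about z gives the same grasp; the last joint's range is limited). The gripper opens to 85 mm and grips with 20 to 120 N. Pads are 22 mm wide; open, the fingers measure 114 mm over their backs; the gripper's body (76 mm by 85 mm) begins 54 mm behind the grasp point. The pads swing forward as they close: fully open they stand 13 mm farther back than shut.
Start: joints at [-1.386, 0.3, 1.521, -0, 1.321, -0.067], TCP at [137.025, -532.648, 231.281] pointing down, gripper open.
Joint ranges: [-3.03, 3.03], [-0.79, 2.21], [0.23, 2.52], [-1.04, 4.18], [0, 3.07], [-2.55, 2.55]. Speed limits (rad/s): [2.22, 2.22, 2.57, 3.14, 3.14, 3.14].

## Interface

Orientations are given as a unit quaternion [w, x, y, z].
In Python, from cell import arm gives the robot as it stands.
- The arm moves only by the tool step_arm, never from a script. Its argument "steps" is one flat list of numbers, 7 for each row, row after row: the turn, a rotation vector about the tool's x, y, z in degrees, then the shift along the tool's x, y, z in mm, then the closure, from -1 (fully open) to 1 (shut). A call has exactly 8 rows; each row shifts and turns the commanded pose from where the row before left it, along the tool's axes as they then stand; what a row does not reach is not made up. A row lasts 1/12 s, in which the tool goes at most 41.7 mm and 7.16 degrees, less where a joint would pass 70% of its speed; a pose out of reach is approached as far as the arm can. A call is refused whole if a number of a shift passes 41.7 or a number of a turn 7.16, either way. A call with a gripper value outside its range is refused whole. The fingers move at their own pace and stop on an object; "force" is the grip in N (left out, the last holds). Time passes only in rows, so rows that do not move let the fingers close, or fill a call up. It gives the time, the measured TCP pose, the force, the opening and the grip force at its end, in the units of the state.
- arm.get_obs(): the state, without advancing time (a new reading comes with each control period).
- arm.snapshot(name): name is "scene" or "top"; returns a dict with "image" (480x640x3 uint8, blue, green, red), "depth" (480x640 float32, mm along the optical axis (not along the pixel's ray), 0 where there is no reading), "fx", "fy", "cx", "cy" (pixels), "k1" (the pictures are not rectified: a ray, as slopes to the right and down, at radius r is drawn at 1 + k1 r^2 times it, then the intrinsics apply), "camera_from_world" (4x4, takes a point from world to camera coordinates). Camera axes: x right, y up, looking along -z (the intrinsics and any distortion apply to the point x, -y, -z); pixel columns grow to the right and rows downward; lengths in mm; the calibration is good to about 2 mm. A picture is of the moment at which its call begins.
- arm.job_done(): hands the job in; it is judged then, once.
The state is a dict: "time": time; "joints": joint angles; "joint_velocities": joint speeds; "effort": joint torques, N m; "eef_pos": TCP position; "ee_rot": TCP orientation; "contact_force": force on the tool from outside, world axes, zero at the start; "torque": the same for the moment, N m; "gripper_width": finger opening in mm; "grasp_force": force on a finger pad.
Only numpy, scipy, OpenCV 4.12 (cv2) and the standard library are available. Lean on these libraries where they do the work, as an engineer would, in place of code of your own. Each camera call takes 0.05 s, during which the arm holds its last target. There are 200 camera calls.

## Working session

There is one attempt and no reset: what is moved stays moved. The work goes in short steps, Python scripts to look and compute and a tool call to move; the robot and the scene stay as the last step left them, time stands still between calls to the robot, and variables do not carry over. Pictures are saved under pics/ and viewed, at most 10 in all, crops included, and the job is handed in when it is done.

Besides the shell and the picture viewer there is one more tool, called after "Emit:" as a command line: name --argument value ..., lists and objects as JSON in quotes. step_arm: Moves the arm, as the interface text tells. Its arguments: {"type":"object","properties":{"steps":{"type":"array"},"force":{"type":"number"}},"required":["steps"]}

```bash
mkdir -p pics; cat > h.py <<'E'
import numpy as np, cv2
from cell import arm
def shot(n,f):
    s=arm.snapshot(n); cv2.imwrite(f'pics/{f}.png',s['image']); np.savez(f'pics/{f}.npz',**s); return s
def world(s,u,v,d=None,z=None):
    x=(u-s['cx'])/s['fx']; y=(v-s['cy'])/s['fy']; a,b=x,y
    for _ in range(10):
        k=1+s['k1']*(a*a+b*b); a,b=x/k,y/k
    T=np.linalg.inv(s['camera_from_world']); r=T[:3,:3]@np.array([a,-b,-1.]); o=T[:3,3]
    t=d if d is not None else (z-o[2])/r[2]
    return o+t*r
E
python3 - <<'E'
from h import *
o=arm.get_obs();print(o['eef_pos'],o['ee_rot'],o['time'],o['gripper_width'])
for n in('top','scene'):
    s=shot(n,n+'1');T=np.linalg.inv(s['camera_from_world']);print(n,T[:3,3].round(),(-T[:3,2]).round(2),s['fx'],s['k1'])
E
```

```text
[ 136.97052587 -532.41456022  230.71226267] [-5.97283311e-04  9.92086224e-01  1.25557023e-01 -3.98343511e-05] 0.0 85.21211790489554
top [437. -62. 953.] [ 0.04 -0.02 -1.  ] 444.1516664780648 -0.06462248624883003
scene [ 86. 568. 468.] [ 0.46 -0.79 -0.42] 478.60612242515055 -0.0812076416721061
```

View pics/top1.png

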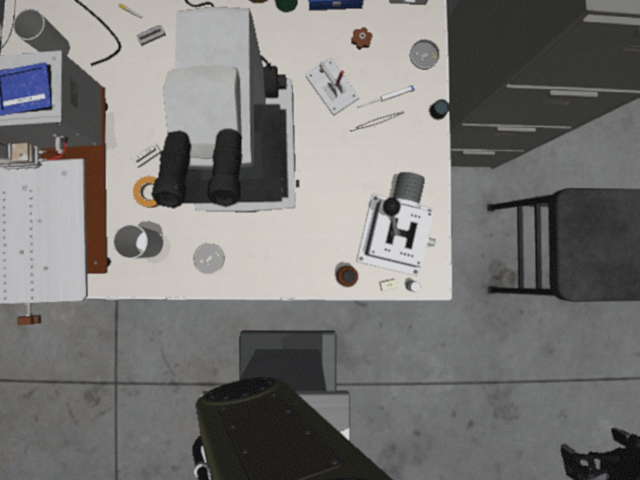

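View pics/scene1.png

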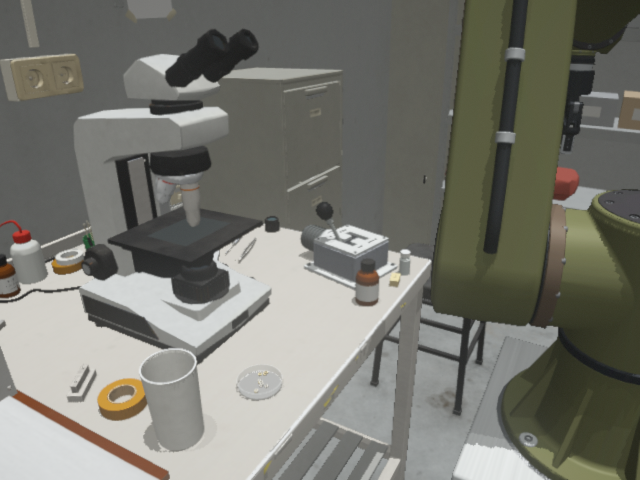

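The top view shows the gearbox at about (402,233) with the knob near (391,206), which is the left forward slot. The bottle is at (346,274), the brass block at (389,284) and the vial at (412,285). I'll enlarge that area.

```bash
python3 - <<'E'
import cv2
i=cv2.imread('pics/top1.png')[160:300,320:460];cv2.imwrite('pics/c1.png',cv2.resize(i,(560,560),interpolation=cv2.INTER_CUBIC))
E
```

```text
(no output)
```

View pics/c1.png

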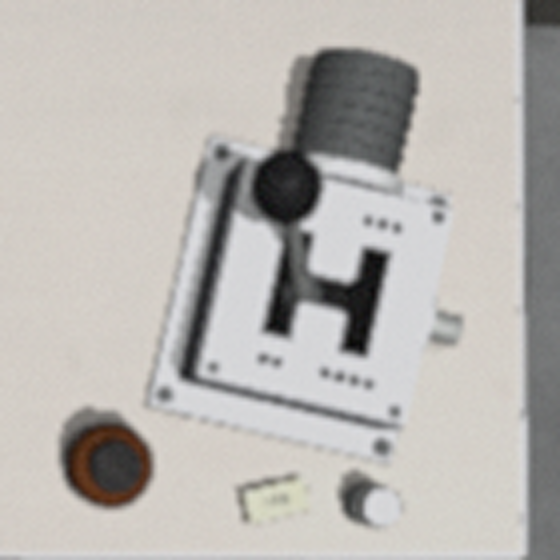

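The crop shows:
- **Right channel:** ends at about (376,250) and (354,353).
- **Left channel:** rear end at (277,335).
- **Knob:** centre at (286,187), well forward in the left channel.
- **Plate top corners:** foot plate corners at (213,140), (450,195), (390,460) and (150,405).

```bash
cat >> h.py <<'E'
def load(f): return dict(np.load(f'pics/{f}.npz'))
E
python3 - <<'E'
from h import *
s=load('top1');w=lambda a,b,z:world(s,320+(a+.5)/4-.5,160+(b+.5)/4-.5,z=z)
P={k:w(a,b,70) for k,(a,b) in dict(RF=(376,250),RR=(354,353),LR=(277,335)).items()}
for k in P:print(k,P[k].round(1))
c=(P['RF']+P['LR'])/2;x=P['RF']-P['RR'];y=P['LR']-P['RR'];print('gate',c,np.linalg.norm(x),np.linalg.norm(y),np.degrees(np.arctan2(x[1],x[0])),np.degrees(np.arctan2(-y[0],y[1])))
for q in[(213,140),(450,195),(390,460),(150,405)]:print('foot',w(*q,8).round(1))
print('knob',w(286,187,131+5), 'depth',[world(s,391+i,206,d=s['depth'][206,391+i]).round(1) for i in(-3,0,3)])
for n,q,z in[('bottle',(115,463),84),('brass',(274,498),14),('vial',(382,506),51)]:
    p=w(*q,z);u,v=320+q[0]/4,160+q[1]/4;print(n,p.round(1),world(s,u,v,d=s['depth'][int(v),int(u)]).round(1))
print('platez',world(s,411,238,d=s['depth'][238,411]))
E
```

```text
RF [ 513.  -279.1   70. ]
RR [ 461.2 -267.6   70. ]
LR [ 470.  -228.8   70. ]
gate [ 491.49460077 -253.92253952   70.        ] 53.064373803268325 39.843541470264036 -12.479103193030685 -12.844296389517153
foot [ 577.  -206.3    8. ]
foot [ 548.4 -335.     8. ]
foot [ 405.6 -301.3    8. ]
foot [ 434.7 -172.2    8. ]
knob [ 536.37235871 -220.81218133  136.        ] depth [array([ 535.3, -212.4,  149.7]), array([ 535.2, -217.6,  151.6]), array([ 534.7, -222.3,  155.5])]
bottle [ 406.5 -146.2   84. ] [ 405.8 -146.8   85.5]
brass [ 385.7 -237.5   14. ] [ 384.9 -238.2   14.6]
vial [ 383.6 -286.2   51. ] [ 382.8 -286.9   51.3]
platez [ 483.9479437  -287.691662     10.91990756]
```

Emit:
step_arm --steps '[0, 0, 6.75, 0, 0, 0, 1, 0, 0, 6.75, 0, 0, 0, 1, 0, 0, 6.75, 0, 0, 0, 1, 0, 0, 6.75, 0, 0, 0, 1, 0, 0, 0, 26, -28, 0, 1, 0, 0, 0, 26, -28, 0, 1, 0, 0, 0, 26, -28, 0, 1, 0, 0, 0, 26, -28, 0, 1]' --force 40

```text
time: 0.77
eef_pos: [263.9, -444.7, 231.0]
ee_rot: [-0.0, 0.994, -0.11, -0.0]
contact_force: [1.2, -0.9, 0.2]
gripper_width: -0.3
grasp_force: 0.0
```

```bash
cat >> h.py <<'E'
G=np.array([491.5,-253.8]);th=np.radians(-12.6);EX=np.array([np.cos(th),np.sin(th)]);EY=np.array([-np.sin(th),np.cos(th)])
def gb(p): d=np.asarray(p)[:2]-G; return np.array([d@EX,d@EY])
def st():
    o=arm.get_obs();q=o['ee_rot'];from scipy.spatial.transform import Rotation as R
    r=R.from_quat([q[1],q[2],q[3],q[0]]).as_matrix()
    print('t',round(o['time'],2),'gb',gb(o['eef_pos']).round(1),'z',round(o['eef_pos'][2],1),'yaw',np.degrees(np.arctan2(r[1,0],r[0,0])).round(1),'zt',r[:,2].round(3),'F',np.round(o['contact_force'],1),'w',round(o['gripper_width'],1))
E
python3 -c "
from h import *
st()"
```

```text
t 0.77 gb [-180.5 -236. ] z 231.0 yaw -12.6 zt [-0.     0.001 -1.   ] F [ 1.2 -0.9  0.2] w -0.3
```

Emit:
step_arm --steps '[0, 0, 0, 28, -28, 0, 1, 0, 0, 0, 28, -28, 0, 1, 0, 0, 0, 28, -28, 0, 1, 0, 0, 0, 28, -28, 0, 1, 0, 0, 0, 28, -28, 0, 1, 0, 0, 0, 28, -28, 0, 1, 0, 0, 0, 28, -28, 0, 1, 0, 0, 0, 28, -28, 0, 1]'

```text
time: 1.43
eef_pos: [531.7, -274.6, 231.0]
ee_rot: [-0.0, 0.994, -0.109, -0.0]
contact_force: [0.5, -1.0, -0.6]
gripper_width: 0.2
grasp_force: 0.0
```

```bash
python3 -c "
from h import *
st()"
```

```text
t 1.43 gb [ 43.7 -11.5] z 231.0 yaw -12.6 zt [-0.  0. -1.] F [ 0.5 -1.  -0.6] w 0.2
```

Emit:
step_arm --steps '[0, 0, 0, 20, -27, 0, 1, 0, 0, 0, 21, -27, 0, 1, 0, 0, 0, 0, 0, 0, 1, 0, 0, 0, 0, 0, 30, 1, 0, 0, 0, 0, 0, 30, 1, 0, 0, 0, 0, 0, 30, 1, 0, 0, 0, 0, 0, 16, 1, 0, 0, 0, 0, 0, 0, 1]'

```text
time: 2.1
eef_pos: [580.2, -231.7, 120.9]
ee_rot: [-0.001, 0.994, -0.11, -0.003]
contact_force: [-0.8, -0.6, -0.4]
gripper_width: -0.0
grasp_force: 0.0
```

```bash
python3 - <<'E'
from h import *
st()
s=shot('top','top2');t=shot('scene','scene2')
a=cv2.resize(s['image'][150:290,330:470],(400,400),interpolation=2)
b=cv2.resize(t['image'][150:310,270:430],(400,400),interpolation=2)
cv2.imwrite('pics/c2.png',np.hstack([a,b]))
E
```

```text
t 2.1 gb [81.8 40.9] z 120.9 yaw -12.6 zt [-0.006  0.003 -1.   ] F [-0.8 -0.6 -0.4] w -0.0
```

View pics/c2.png

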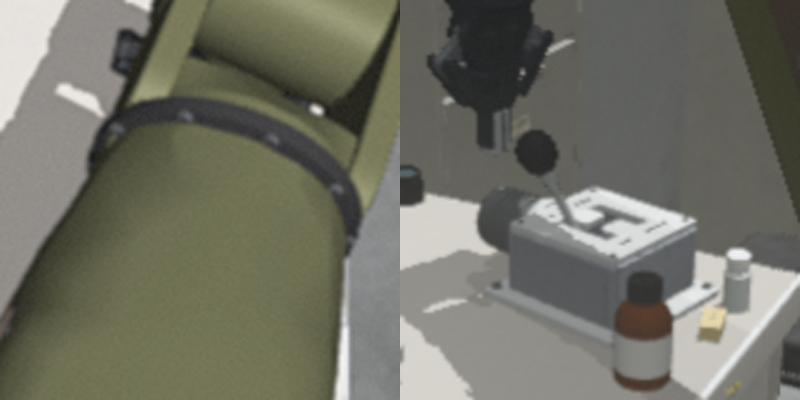

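The top camera is now blocked by the arm. The scene view (right half of the crop) shows the knob at (536,152) and the shut fingertips at (493,148), in front of the knob. I'll get the knob position from the scene ray intersected with the 135 mm lever sphere.

```bash
cat >> h.py <<'E'
def proj(s,p):
    c=s['camera_from_world']@np.append(p,1);a,b=c[0]/-c[2],-c[1]/-c[2];k=1+s['k1']*(a*a+b*b)
    return np.array([s['cx']+s['fx']*a*k,s['cy']+s['fy']*b*k])
def knob(s,u,v):
    o=np.linalg.inv(s['camera_from_world'])[:3,3];r=world(s,u,v,d=1.)-o;r/=np.linalg.norm(r)
    c=np.array([*G,12.])-o;b=r@c;q=b*b-c@c+135**2
    for t in (b-max(q,0)**.5,b+max(q,0)**.5):
        p=o+t*r;print('knob gb',gb(p).round(1),'z',p[2].round(1),'miss2',round(-q))
E
python3 - <<'E'
from h import *
s=load('scene2');knob(s,324.2,210.6)
o=arm.get_obs();print((proj(s,o['eef_pos'])-[270,150])*2.5)
for g in[(36.6,42.1,135),(0,46,139)]: print(g,(proj(s,[*(G+g[0]*EX+g[1]*EY),g[2]])-[270,150])*2.5)
E
```

```text
knob gb [34.5 43. ] z 135.2 miss2 -2557
knob gb [ 98.3 -27.3] z 100.4 miss2 -2557
[ 93.80041238 148.36433404]
(36.6, 42.1, 135) [134.29596734 150.92134749]
(0, 46, 139) [165.53937889 157.92903385]
```

Emit:
step_arm --steps '[0, 0, 0, -6, -1, 0, 1, 0, 0, 0, -6, -1, 0, 1, 0, 0, 0, -5, -1, 0, 1, 0, 0, 0, -4, 0, 0, 1, 0, 0, 0, -4, 0, 0, 1, 0, 0, 0, -4, 0, 0, 1, 0, 0, 0, -4, 0, 0, 1, 0, 0, 0, 0, 0, 0, 1]'

```text
time: 2.87
eef_pos: [550.0, -222.2, 125.5]
ee_rot: [0.0, 0.994, -0.11, 0.0]
contact_force: [2.7, -0.0, 1.9]
gripper_width: -0.0
grasp_force: 1.2
```

```bash
python3 - <<'E'
from h import *
st()
E
```

```text
t 2.87 gb [50.2 43.6] z 125.5 yaw -12.6 zt [ 0. -0. -1.] F [ 2.7 -0.   1.9] w -0.0
```

Emit:
step_arm --steps '[0, 0, 0, -3, 0, 0, 1, 0, 0, 0, -3, 0, 0, 1, 0, 0, 0, -3, 0, 0, 1, 0, 0, 0, -3, 0, 0, 1, 0, 0, 0, -2, 0, 0, 1, 0, 0, 0, 0, 0, 0, 1, 0, 0, 0, 0, 0, 0, 1, 0, 0, 0, 0, 0, 0, 1]'

```text
time: 3.53
eef_pos: [536.7, -219.1, 125.1]
ee_rot: [-0.0, 0.994, -0.11, -0.0]
contact_force: [1.7, 0.1, 0.2]
gripper_width: -0.3
grasp_force: 0.6
```

```bash
cat >> h.py <<'E'
def scene(f):
    t=shot('scene',f);i=cv2.resize(t['image'][180:280,270:400],(780,600),interpolation=2)
    cv2.imwrite(f'pics/{f}c.png',i);return t
def find(s,p):
    # black-disc fit near predicted pixel
    g=cv2.GaussianBlur(s['image'],(3,3),0).max(2);u,v=p;best=None
    yy,xx=np.mgrid[:480,:640]
    return g
E
python3 - <<'E'
from h import *
st();scene('s3')
E
```

```text
t 3.53 gb [36.6 43.7] z 125.1 yaw -12.6 zt [-0.001  0.    -1.   ] F [1.7 0.1 0.2] w -0.3
```

View pics/s3c.png

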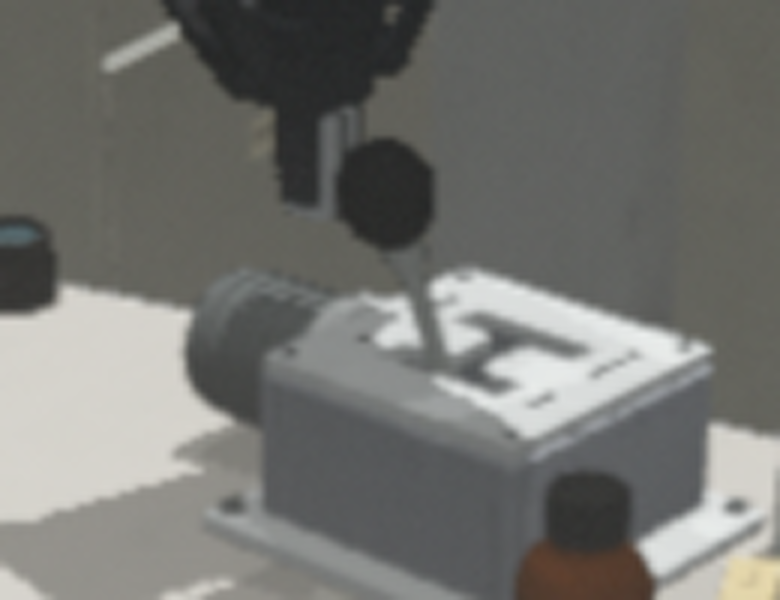

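The knob is at (386,193) in this 6x crop, touching the finger edges. The lever is nearly at the cross channel.

```bash
python3 - <<'E'
from h import *
s=load('s3')
knob(s,270+386/6-.4,180+193/6-.4)
for x in(0,8): print(x,(proj(s,[*(G+x*EX+46*EY),139])-[270,180])*6)
E
```

```text
knob gb [ 7.8 43.8] z 139.4 miss2 -4968
knob gb [ 94.6 -55.9] z 90.5 miss2 -4968
0 [397.29450935 199.02968124]
8 [378.83232496 193.45744961]
```

Emit:
step_arm --steps '[0, 0, 0, -3, 0, 0, 1, 0, 0, 0, -3, 0, 0, 1, 0, 0, 0, -2, 0, 0, 1, 0, 0, 0, 0, 0, 0, 1, 0, 0, 0, 0, 0, 0, 1, 0, 0, 0, 0, 0, 0, 1, 0, 0, 0, 0, 0, 0, 1, 0, 0, 0, 0, 0, 0, 1]'

```text
time: 4.25
eef_pos: [529.0, -217.4, 125.2]
ee_rot: [-0.0, 0.994, -0.11, -0.0]
contact_force: [1.2, 0.0, 0.5]
gripper_width: -0.1
grasp_force: 0.6
```

```bash
python3 - <<'E'
from h import *
st();t=shot('scene','s4');cv2.imwrite('pics/s4c.png',cv2.resize(t['image'][190:230,310:370],(780,520),interpolation=2))
for x in(-5,0,5): print(x,(proj(t,[*(G+x*EX+46*EY),139])-[310,190])*13)
E
```

```text
t 4.25 gb [28.7 43.7] z 125.2 yaw -12.6 zt [-0.  0. -1.] F [1.2 0.  0.5] w -0.1
-5 [366.01950351 308.8431638 ]
0 [340.80477025 301.23097601]
5 [315.75482303 293.66999947]
```

View pics/s4c.png

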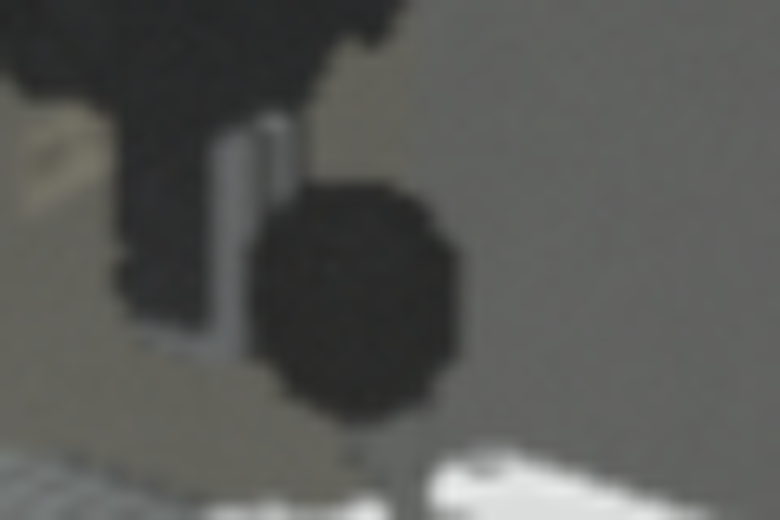

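Emit:
step_arm --steps '[0, 0, 0, 12, 0, 0, 1, 0, 0, 0, 12, 0, 0, 1, 0, 0, 0, 0, -20, 0, 1, 0, 0, 0, 0, -20, 0, 1, 0, 0, 0, -8, -12, 0, 1, 0, 0, 0, -25, 0, 0, 1, 0, 0, 0, -20, 0, 0, 1, 0, 0, 0, 0, 0, 0, 1]'

```text
time: 4.97
eef_pos: [509.5, -159.4, 124.8]
ee_rot: [-0.0, 0.994, -0.109, -0.001]
contact_force: [0.2, -0.3, -0.3]
gripper_width: 0.3
grasp_force: 0.0
```

```bash
python3 - <<'E'
from h import *
st();s=load('s4');knob(s,310+349/13,190+294/13)
E
```

```text
t 4.97 gb [-3.1 96. ] z 124.8 yaw -12.6 zt [-0.002  0.001 -1.   ] F [ 0.2 -0.3 -0.3] w 0.3
knob gb [ 0.  44.1] z 139.6 miss2 -5752
knob gb [ 92.6 -63.8] z 86.7 miss2 -5752
```

Emit:
step_arm --steps '[0, 0, 0, 0, 6, 0, 1, 0, 0, 0, 0, 6, 0, 1, 0, 0, 0, 0, 4, 0, 1, 0, 0, 0, 0, 3, 0, 1, 0, 0, 0, 0, 3, 0, 1, 0, 0, 0, 0, 3, 0, 1, 0, 0, 0, 0, 3, 0, 1, 0, 0, 0, 0, 0, 0, 1]'

```text
time: 5.63
eef_pos: [506.0, -188.0, 125.4]
ee_rot: [-0.0, 0.994, -0.11, 0.0]
contact_force: [0.2, 2.2, 0.8]
gripper_width: 0.3
grasp_force: 1.4
```

```bash
python3 - <<'E'
from h import *
st()
E
```

```text
t 5.63 gb [-0.2 67.4] z 125.4 yaw -12.6 zt [ 0.  0. -1.] F [0.2 2.2 0.8] w 0.3
```

Emit:
step_arm --steps '[0, 0, 0, 0, 4, 0, 1, 0, 0, 0, 0, 4, 0, 1, 0, 0, 0, 0, 4, 0, 1, 0, 0, 0, 0, 4, 0, 1, 0, 0, 0, 0, 4, 0, 1, 0, 0, 0, 0, 4, 0, 1, 0, 0, 0, 0, 4, 0, 1, 0, 0, 0, 0, 0, 0, 1]'

```text
time: 6.3
eef_pos: [499.6, -215.8, 125.2]
ee_rot: [0.0, 0.994, -0.11, -0.0]
contact_force: [1.6, 1.7, 0.6]
gripper_width: -0.2
grasp_force: 0.9
```

```bash
python3 - <<'E'
from h import *
st();t=shot('scene','s5');cv2.imwrite('pics/s5c.png',cv2.resize(t['image'][180:240,300:390],(780,520),interpolation=2))
E
```

```text
t 6.3 gb [-0.3 38.9] z 125.2 yaw -12.6 zt [-0. -0. -1.] F [1.6 1.7 0.6] w -0.2
```

View pics/s5c.png

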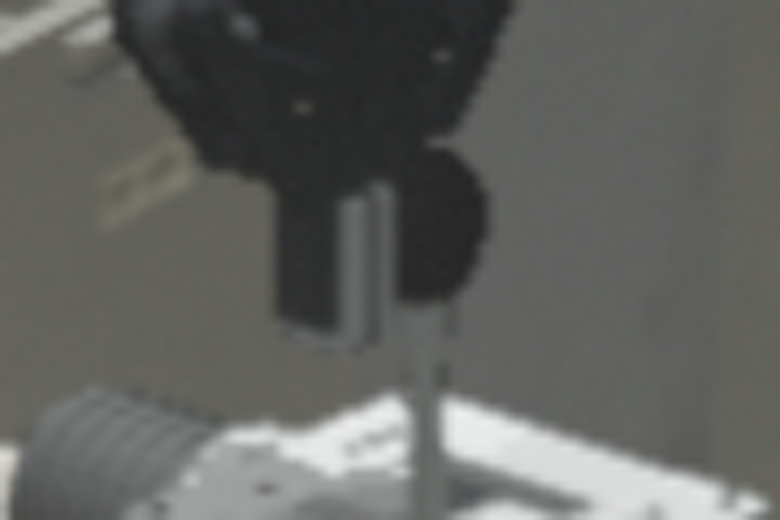

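The knob's right edge is at (489,210) and the lever is nearly upright, following the cross channel behind the finger. I'll carry on pushing across.

Emit:
step_arm --steps '[0, 0, 0, 0, 4, 0, 1, 0, 0, 0, 0, 4, 0, 1, 0, 0, 0, 0, 4, 0, 1, 0, 0, 0, 0, 4, 0, 1, 0, 0, 0, 0, 4, 0, 1, 0, 0, 0, 0, 4, 0, 1, 0, 0, 0, 0, 4, 0, 1, 0, 0, 0, 0, 4, 0, 1]'

```text
time: 7.02
eef_pos: [492.7, -246.7, 125.2]
ee_rot: [-0.0, 0.994, -0.11, -0.0]
contact_force: [0.3, 1.6, 0.6]
gripper_width: -0.2
grasp_force: 1.1
```

```bash
python3 - <<'E'
from h import *
st()
E
```

```text
t 7.02 gb [-0.3  7.2] z 125.2 yaw -12.6 zt [-0.  0. -1.] F [0.3 1.6 0.6] w -0.2
```

Emit:
step_arm --steps '[0, 0, 0, 0, 4, 0, 1, 0, 0, 0, 0, 4, 0, 1, 0, 0, 0, 0, 3, 0, 1, 0, 0, 0, 0, 3, 0, 1, 0, 0, 0, 0, 2, 0, 1, 0, 0, 0, 0, 1, 0, 1, 0, 0, 0, 0, 0, 0, 1, 0, 0, 0, 0, 0, 0, 1]'

```text
time: 7.68
eef_pos: [489.2, -262.9, 125.3]
ee_rot: [0.0, 0.994, -0.109, 0.0]
contact_force: [0.6, 1.0, -0.4]
gripper_width: -0.0
grasp_force: 0.6
```

```bash
python3 - <<'E'
from h import *
st()
E
```

```text
t 7.68 gb [-0.3 -9.3] z 125.3 yaw -12.6 zt [ 0. -0. -1.] F [ 0.6  1.  -0.4] w -0.0
```

Emit:
step_arm --steps '[0, 0, 0, 0, 1, 0, 1, 0, 0, 0, 0, 1, 0, 1, 0, 0, 0, 0, 1, 0, 1, 0, 0, 0, 0, 0.5, 0, 1, 0, 0, 0, 0, 0, 0, 1, 0, 0, 0, 0, 0, 0, 1, 0, 0, 0, 0, 0, 0, 1, 0, 0, 0, 0, 0, 0, 1]'

```text
time: 8.35
eef_pos: [488.4, -266.3, 125.3]
ee_rot: [0.0, 0.994, -0.109, 0.0]
contact_force: [-0.1, 2.0, -0.4]
gripper_width: -0.0
grasp_force: 0.9
```

```bash
python3 - <<'E'
from h import *
st()
E
```

```text
t 8.35 gb [ -0.3 -12.8] z 125.3 yaw -12.6 zt [ 0. -0. -1.] F [-0.1  2.  -0.4] w -0.0
```

Emit:
step_arm --steps '[0, 0, 0, 0, -8, 0, 1, 0, 0, 0, 0, -10, 0, 1, 0, 0, 0, -25, 0, 0, 1, 0, 0, 0, -25, 0, 0, 1, 0, 0, 0, 0, 16, 0, 1, 0, 0, 0, 0, 20, 0, 1, 0, 0, 0, 0, 14, 0, 1, 0, 0, 0, 0, 0, 0, 1]'

```text
time: 9.02
eef_pos: [432.5, -288.1, 125.5]
ee_rot: [0.0, 0.994, -0.11, 0.0]
contact_force: [0.6, 0.3, -0.2]
gripper_width: 0.3
grasp_force: 0.0
```

```bash
python3 - <<'E'
from h import *
st();t=shot('scene','s6');cv2.imwrite('pics/s6c.png',cv2.resize(t['image'][180:250,310:415],(780,520),interpolation=2))
print((proj(t,[*(G-45*EY),139])-[310,180])*7.43)
E
```

```text
t 9.02 gb [-50.1 -46.4] z 125.5 yaw -12.7 zt [ 0.001 -0.001 -1.   ] F [ 0.6  0.3 -0.2] w 0.3
[406.15434903 160.52755008]
```

View pics/s6c.png

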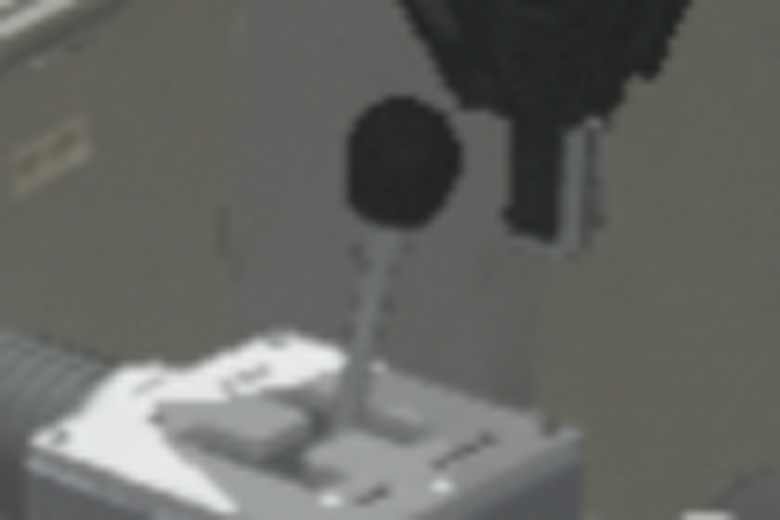

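The knob is at (404,161), where the right channel in line with the cross channel should project (406,160). The fingers are behind it at (545,240). Now I'll push it forward.

Emit:
step_arm --steps '[0, 0, 0, 6, -1, 3, 1, 0, 0, 0, 6, 0, 3, 1, 0, 0, 0, 5, 0, 0, 1, 0, 0, 0, 4, 0, 0, 1, 0, 0, 0, 4, 0, 0, 1, 0, 0, 0, 4, 0, 0, 1, 0, 0, 0, 4, 0, 0, 1, 0, 0, 0, 4, 0, 0, 1]'

```text
time: 9.73
eef_pos: [469.4, -293.7, 119.4]
ee_rot: [0.0, 0.994, -0.11, 0.0]
contact_force: [-1.7, 0.1, 1.1]
gripper_width: -0.4
grasp_force: 1.1
```

```bash
python3 - <<'E'
from h import *
st()
E
```

```text
t 9.73 gb [-12.9 -43.8] z 119.4 yaw -12.6 zt [ 0. -0. -1.] F [-1.7  0.1  1.1] w -0.4
```

Now at x = -13. The knob is home at about TCP x = 15 to 17.

Emit:
step_arm --steps '[0, 0, 0, 4, 0, 0, 1, 0, 0, 0, 4, 0, 0, 1, 0, 0, 0, 4, 0, 0, 1, 0, 0, 0, 3, 0, 0, 1, 0, 0, 0, 3, 0, 0, 1, 0, 0, 0, 2, 0, 0, 1, 0, 0, 0, 2, 0, 0, 1, 0, 0, 0, 0, 0, 0, 1]'

```text
time: 10.4
eef_pos: [490.7, -298.5, 119.2]
ee_rot: [-0.0, 0.994, -0.109, 0.0]
contact_force: [-0.9, 0.6, -0.8]
gripper_width: -0.3
grasp_force: 0.8
```

```bash
python3 - <<'E'
from h import *
st()
E
```

```text
t 10.4 gb [  9.  -43.8] z 119.2 yaw -12.6 zt [ 0.  0. -1.] F [-0.9  0.6 -0.8] w -0.3
```

Emit:
step_arm --steps '[0, 0, 0, 1, 0, 0, 1, 0, 0, 0, 1, 0, 0, 1, 0, 0, 0, 1, 0, 0, 1, 0, 0, 0, 1, 0, 0, 1, 0, 0, 0, 1, 0, 0, 1, 0, 0, 0, 0, 0, 0, 1, 0, 0, 0, 0, 0, 0, 1, 0, 0, 0, 0, 0, 0, 1]'

```text
time: 11.07
eef_pos: [495.4, -299.6, 119.4]
ee_rot: [0.0, 0.994, -0.11, 0.0]
contact_force: [-2.0, 0.8, -1.9]
gripper_width: -0.2
grasp_force: 1.0
```

```bash
python3 - <<'E'
from h import *
st()
E
```

```text
t 11.07 gb [ 13.8 -43.9] z 119.4 yaw -12.6 zt [ 0. -0. -1.] F [-2.   0.8 -1.9] w -0.2
```

Emit:
step_arm --steps '[0, 0, 0, 0.5, 0, 0, 1, 0, 0, 0, 0.5, 0, 0, 1, 0, 0, 0, 0.5, 0, 0, 1, 0, 0, 0, 0.5, 0, 0, 1, 0, 0, 0, 0.5, 0, 0, 1, 0, 0, 0, 0, 0, 0, 1, 0, 0, 0, 0, 0, 0, 1, 0, 0, 0, 0, 0, 0, 1]'

```text
time: 11.73
eef_pos: [497.9, -300.1, 119.3]
ee_rot: [0.0, 0.994, -0.109, 0.0]
contact_force: [-2.1, 1.0, -1.4]
gripper_width: 0.0
grasp_force: 1.2
```

```bash
python3 - <<'E'
from h import *
st()
E
```

```text
t 11.73 gb [ 16.3 -43.8] z 119.3 yaw -12.6 zt [ 0. -0. -1.] F [-2.1  1.  -1.4] w 0.0
```

Emit:
step_arm --steps '[0, 0, 0, 0.5, 0, 0, 1, 0, 0, 0, 0, 0, 0, 1, 0, 0, 0, 0.5, 0, 0, 1, 0, 0, 0, 0, 0, 0, 1, 0, 0, 0, 0.5, 0, 0, 1, 0, 0, 0, 0, 0, 0, 1, 0, 0, 0, 0, 0, 0, 1, 0, 0, 0, 0, 0, 0, 1]'

```text
time: 12.4
eef_pos: [499.3, -300.4, 119.3]
ee_rot: [0.0, 0.994, -0.109, 0.0]
contact_force: [-2.7, 0.6, -1.4]
gripper_width: 0.3
grasp_force: 1.3
```

```bash
python3 - <<'E'
from h import *
st();t=shot('scene','s7');cv2.imwrite('pics/s7c.png',cv2.resize(t['image'][180:250,310:415],(780,520),interpolation=2))
for a in(40,45):print((proj(t,[*(G+a*EX-43*EY),131])-[310,180])*7.43)
E
```

```text
t 12.4 gb [ 17.8 -43.8] z 119.3 yaw -12.6 zt [ 0. -0. -1.] F [-2.7  0.6 -1.4] w 0.3
[291.12817837 158.82700367]
[277.74912574 155.13397799]
```

View pics/s7c.png

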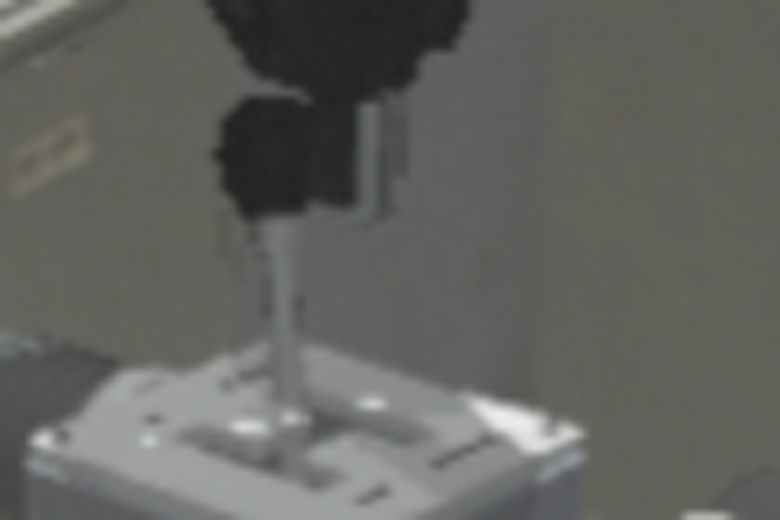

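The knob's left edge is at 218, so its centre is at about (275,156), or x of about 46 mm. That is home in slot 3. I'll back off and raise the tool.

Emit:
step_arm --steps '[0, 0, 0, -8, 0, 0, 1, 0, 0, 0, -15, 0, 0, 1, 0, 0, 0, -15, 0, 0, 1, 0, 0, 0, -10, 0, -20, 1, 0, 0, 0, 0, 0, -30, 1, 0, 0, 0, 0, 0, -30, 1, 0, 0, 0, 0, 20, -20, 1, 0, 0, 0, 0, 0, 0, 1]'

```text
time: 13.12
eef_pos: [448.6, -312.1, 224.4]
ee_rot: [0.003, 0.994, -0.11, 0.004]
contact_force: [-0.3, -0.7, 0.7]
gripper_width: 0.1
grasp_force: 0.0
```

Emit:
step_arm --steps '[0, 0, 0, -20, 25, 0, 1, 0, 0, 0, -25, 30, 0, 1, 0, 0, 0, -25, 30, 0, 1, 0, 0, 0, -25, 30, 0, 1, 0, 0, 0, -25, 30, 0, 1, 0, 0, 0, -20, 20, 0, 1, 0, 0, 0, 0, 0, 0, 1, 0, 0, 0, 0, 0, 0, 1]'

```text
time: 13.78
eef_pos: [274.4, -440.5, 219.1]
ee_rot: [0.0, 0.994, -0.111, 0.0]
contact_force: [0.2, -0.5, 0.2]
gripper_width: 0.0
grasp_force: 0.0
```

```bash
python3 - <<'E'
from h import *
st();t=shot('scene','s8');s=shot('top','t8')
a=cv2.resize(s['image'][160:300,320:460],(400,400),interpolation=2)
b=cv2.resize(t['image'][160:240,310:390],(400,400),interpolation=2)
cv2.imwrite('pics/c8.png',np.hstack([a,b]))
for q in (40,45):
  p=[*(G+q*EX-43*EY),131];print((proj(s,p)-[320,160])*2.857,(proj(t,p)-[310,160])*5+[400,0])
E
```

```text
t 13.78 gb [-171.2 -229.5] z 219.1 yaw -12.7 zt [ 0. -0. -1.] F [ 0.2 -0.5  0.2] w 0.0
[328.07457887 157.51486957] [595.91398275 206.88223666]
[329.63452343 150.13326254] [586.91058259 204.39702422]
```

View pics/c8.png

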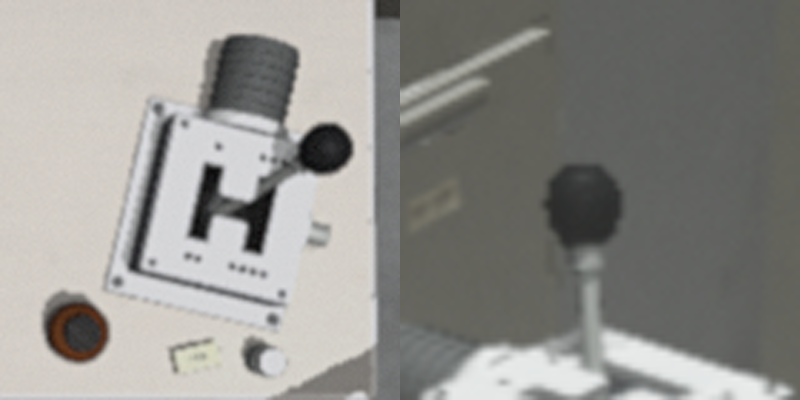

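Both views put the knob at about x = 46 mm, at top (326,148) and scene (585,205). It is fully home in slot 3 and the loose things are where they were. I'll hand the job in.

```bash
python3 -c "
from cell import arm
print(arm.job_done())"
```

```text
the job is handed in; nothing more can be done
None
```

I pushed the lever across and fully home into slot 3 with the shut fingers and handed the job in at about 14 s; the measured force never read above about 4 N, the loose things look unmoved, and no verdict came back.

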